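# Cap the dust port that the blue cap fits

### The job

The loose blue cap fits only one of the two open stub pipes on the grey dust-extraction box; the other stub is a little too thick for it. Find out which by trying the cap on, and leave it pushed fully home on the pipe it fits, level and let go. Leave the orange cap where it is.

Things in the scene. Friction and masses are not known exactly. Their poses are not given: they have to be found in the camera images.
- cap_knob (a point): blue loose cap standing rim down: cup 58 mm outside, 50 inside, 35 high (30 deep inside), with a knob 30 mm in diameter and 46 tall on top; about 90 g. The point is the knob's middle on the axis, 58 mm above the rim, 23 above the cup's flat top; z up. Fully home on its stub the point lies 28 mm above the stub's rim; on the too-thick stub the cap stops on the bevel, about 53 mm above
- port_a (a point): rim centre of an open upright steel stub on the grey dust box, at the end away from the hose. 120 mm above the bench, 50 above the box; z up, y along the box towards its hose. Outer edge bevelled 6 x 6 mm, leads on a cap up to 4 mm off-centre. One of the two stubs is 46 mm in outside diameter, the other 53 mm; which is which varies
- port_b (a point): rim centre of an open upright steel stub on the grey dust box, in the middle; 120 mm on stands a stub with a fixed grey cap. 120 mm above the bench, 50 above the box; z up, y along the box towards its hose. Outer edge bevelled 6 x 6 mm, leads on a cap up to 4 mm off-centre. One of the two stubs is 46 mm in outside diameter, the other 53 mm; which is which varies
- orange_cap_knob (a point): orange loose cap, 76 mm in diameter and 65 high, a bystander from another pipe, at least 100 mm from the blue cap. The point is the middle of its knob, 50 mm above the bench; z up

How it is judged:
At the end, for the whole second after the job is handed in: The blue cap is fully home on the stub it fits: its knob's middle within 12 mm of the stub's axis and less than 38 mm above the stub's mouth (28 mm when fully home), upright within 10 degrees (((horizontal distance between cap_knob and port_a below 0.012 m and z of cap_knob in the frame of port_a between 0.015 and 0.038 m) or (horizontal distance between cap_knob and port_b below 0.012 m and z of cap_knob in the frame of port_b between 0.015 and 0.038 m)) and angle between cap_knob's own z axis and vertical below 0.175 rad); the robot touches nothing.
It fails at once if the orange cap is moved more than 40 mm from its place (distance of orange_cap_knob from where it was at the start of the episode above 0.04 m).
It also fails if it takes over 42 s, if anything falls off the work surface, if the arm or the gripper's body presses on something with over 40 N, if the wrist force passes 120 N, or if a joint passes its speed limit or range.

### The arm

A 6-joint arm with a two-finger parallel gripper is mounted at the origin on the work surface. World frame = base frame: x ahead of the robot, y to its left, z up, the work surface at z = 0. Lengths are in m, angles in rad, forces in N, time in s.
With the tool pointing down it reaches from about 0.375 to 0.9 m from the base axis. Payload 3.1 kg.
Tool frame: the origin (TCP) lies midway between the tips of the shut fingers; the grasp point (between the pads) lies 19 mm behind it; z points along the fingers, y is the line along which they close (so a half turn about z gives the same grasp; the last joint's range is limited). The gripper opens to 85 mm and grips with 20 to 120 N. Pads are 22 mm wide; open, the fingers measure 114 mm over their backs; the gripper's body (76 mm by 85 mm) begins 54 mm behind the grasp point. The pads swing forward as they close: fully open they stand 13 mm farther back than shut.
Start: joints at [-1.371, 0.527, 1.433, -0, 1.181, -0.178], TCP at [0.231, -0.581, 0.231] pointing down, gripper open.
Joint ranges: [-3.08, 3.08], [-0.75, 2.2], [0.22, 2.44], [-1.43, 4.57], [0, 2.65], [-2.85, 2.85]. Speed limits (rad/s): [2.79, 2.79, 3.14, 3.14, 3.14, 3.14].

### API

Orientations are given as a unit quaternion [x, y, z, w].
In Python, from station import manip gives the robot as it stands.
- The arm moves only by the tool move_arm, never from a script. Its argument "increments" is a list that holds one entry, the list of rows, each a list of 5 numbers: the gripper's target within -1 to 1 (shut at 1, half-way at 0, fully open at -1), then the shift along the world's x, y, z in m, then the turn about the world's z in degrees. In form: [[[fingers, dx, dy, dz, twist], ...]]. A call has 1 to 8 rows; each row shifts and turns the commanded pose from where the row before left it; what a row does not reach is not made up. A row lasts 1/10 s, in which the tool goes at most 50 mm and 8.59 degrees, less where a joint would pass 70% of its speed; a pose out of reach is approached as far as the arm can. A call with a gripper value outside its range is refused whole. The fingers move at their own pace and stop on an object; "newtons" is the grip in N (left out, the last holds). Time passes only in rows, so rows that do not move let the fingers close. It gives the time, the measured TCP pose, the force, the opening and the grip force at its end, in the units of the state.
- manip.sense(): the state, without advancing time (a new reading comes with each control period).
- manip.snapshot(name): name is "scene" or "top"; returns a dict with "img" (400x640x3 uint8, red, green, blue), "fx", "fy", "cx", "cy" (pixels), "world_to_cam" (4x4, takes a point from world to camera coordinates). Camera axes: x right, y down, z forward; pixel columns grow to the right and rows downward; lengths in m; the calibration is good to about 2 mm. A picture is of the moment at which its call begins. There is no depth.
- manip.sign_off(): hands the job in; it is judged then, once.
Trained networks look in the newest picture that a camera, given by its name, has taken for a name from the list of things; names that differ only in an ending like _2 or _b are one class to them, and where a whole thing is asked for, a point or a joint stands for the part that bears it (a point fixed in the world has none). Each returns a list of dicts, best first, with "confidence" (0 to 1); they miss things now and then, are a little off and sometimes report something else, mostly with a low value. They report only what shows in the picture. A call takes as long as a camera call.
- manip.spot_in(label, camera): "xyz" ([x, y, z] in m, in world coordinates, good to about 4 mm: the middle of the surface that is visible of it).
- manip.mark_of(label, camera): "xyz" ([x, y, z] in m, in world coordinates, good to about 4 mm: a listed point, or the origin of a listed thing).
The state is a dict: "t": time; "q": joint angles; "qd": joint speeds; "tau": joint torques, N m; "tcp_pos": TCP position; "tool_rot": TCP orientation; "force": force on the tool from outside, world axes, zero at the start; "ft_torque": the same for the moment, N m; "finger_gap": opening from 0.0 (shut) to 1.0 (fully open); "gripper_force": force on a finger pad.
Only numpy, scipy, OpenCV 4.12 (cv2) and the standard library are available. Lean on these libraries where they do the work, as an engineer would, in place of code of your own. Each camera call takes 0.05 s, during which the arm holds its last target. There are 200 camera calls.

## Working session

There is one attempt and no reset: what is moved stays moved. The work goes in short steps, Python scripts to look and compute and a tool call to move; the robot and the scene stay as the last step left them, time stands still between calls to the robot, and variables do not carry over. Pictures are saved under pics/ and viewed, at most 10 in all, crops included, and the job is handed in when it is done.

Besides the shell and the picture viewer there is one more tool, called in YAML: its name, and indented under it one key for each argument. move_arm: Moves the arm, as the interface text tells. Its arguments: {"type":"object","properties":{"increments":{"type":"array","items":{"type":"array","items":{"type":"array","items":{"type":"number"}}}},"newtons":{"type":"number"}},"required":["increments"]}

```bash
mkdir -p pics
python3 - <<'E'
from station import manip
import cv2
for c in("scene","top"):
    s=manip.snapshot(c); cv2.imwrite(f"pics/{c}0.png",s["img"][:,:,::-1])
    for l in("cap_knob","port_a","port_b","orange_cap_knob"):
        print(c,l,[(d["xyz"],d["confidence"]) for d in manip.mark_of(l,c)][:4])
s=manip.sense();print(s["t"],s["tcp_pos"],s["tool_rot"])
E
```

```text
scene cap_knob [([0.6235, -0.24, 0.0548], 0.96), ([0.5517, 0.1709, 0.1234], 0.53)]
scene port_a [([0.5547, 0.1728, 0.1231], 0.69), ([0.5675, 0.0521, 0.1233], 0.66), ([0.4892, -0.2165, 0.0487], 0.3)]
scene port_b [([0.5547, 0.1728, 0.1231], 0.69), ([0.5675, 0.0521, 0.1233], 0.66), ([0.4892, -0.2165, 0.0487], 0.3)]
scene orange_cap_knob [([0.4865, -0.2129, 0.0489], 0.8)]
top cap_knob [([0.6237, -0.2405, 0.0578], 0.91)]
top port_a [([0.5644, 0.0528, 0.1186], 0.88), ([0.5521, 0.1754, 0.1273], 0.61)]
top port_b [([0.5644, 0.0528, 0.1186], 0.88), ([0.5521, 0.1754, 0.1273], 0.61)]
top orange_cap_knob [([0.4855, -0.2164, 0.048], 0.73)]
0.5 [ 0.23056592 -0.58088451  0.23128804] [ 9.82214220e-01  1.87763750e-01  2.18011558e-05 -2.39154161e-05]
```

View pics/scene0.png

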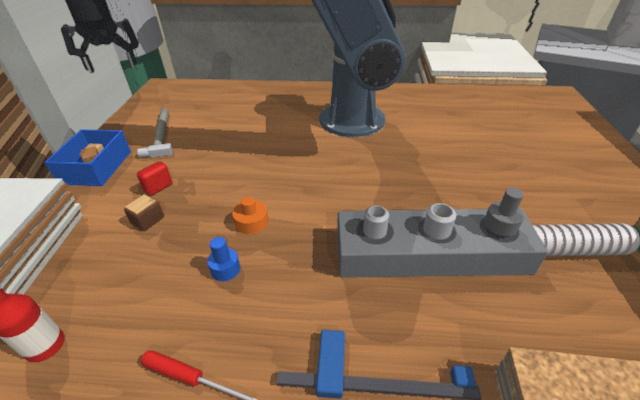

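View pics/top0.png

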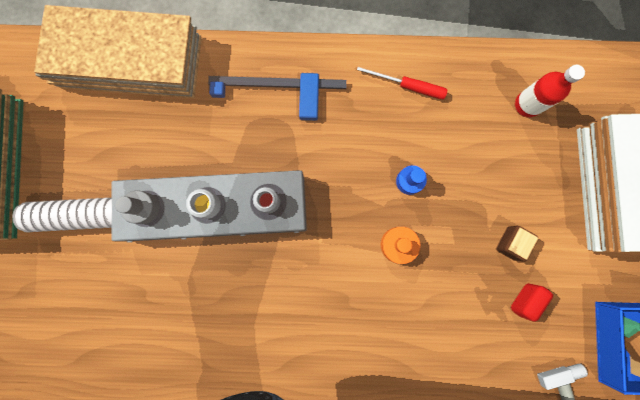

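The scene shows the blue cap at (223,258), the orange cap at (250,215), port_a at (376,220) and port_b at (440,220). Port_a looks thinner, so I'll try it first. The knob measures about (0.624, -0.240), with both cameras agreeing.

move_arm:
  increments:
    - [[-1, 0.035, 0.0305, 0, 0], [-1, 0.035, 0.0305, 0, 0], [-1, 0.035, 0.0305, 0, 0], [-1, 0.035, 0.0305, 0, 0], [-1, 0.035, 0.0305, 0, 0], [-1, 0.035, 0.0305, 0, 0], [-1, 0.035, 0.0305, 0, 0], [-1, 0.035, 0.0305, 0, 0]]
  newtons: 50

```text
t: 1.3
tcp_pos: [0.5119, -0.3355, 0.2315]
tool_rot: [0.982, 0.188, 0.0, 0.0]
force: [0.2, -0.2, -0.0]
finger_gap: 1.003
gripper_force: 0.0
```

move_arm:
  increments:
    - [[-1, 0.038, 0.032, 0, 0], [-1, 0.038, 0.032, 0, 0], [-1, 0.037, 0.033, 0, 0], [-1, 0, 0, -0.04, 0], [-1, 0, 0, -0.03, 0], [-1, 0, 0, 0, 0]]

```text
t: 1.9
tcp_pos: [0.6207, -0.2374, 0.1564]
tool_rot: [0.982, 0.188, -0.004, -0.003]
force: [-1.0, 0.3, -0.0]
finger_gap: 0.996
gripper_force: 0.0
```

move_arm:
  increments:
    - [[-1, 0, 0, -0.04, 0], [-1, 0, 0, -0.04, 0], [-1, 0, 0, -0.03, 0], [-1, 0, 0, -0.01, 0], [-1, 0, 0, 0, 0], [-1, 0, 0, 0, 0]]

```text
t: 2.5
tcp_pos: [0.625, -0.241, 0.0434]
tool_rot: [0.982, 0.188, 0.001, 0.001]
force: [-0.7, -0.7, 0.7]
finger_gap: 0.993
gripper_force: 0.0
```

move_arm:
  increments:
    - [[1, 0, 0, 0, 0], [1, 0, 0, 0, 0], [1, 0, 0, 0, 0], [1, 0, 0, 0, 0], [1, 0, 0, 0, 0], [1, 0, 0, 0, 0], [1, 0, 0, 0, 0], [1, 0, 0, 0, 0]]

```text
t: 3.3
tcp_pos: [0.624, -0.2402, 0.0422]
tool_rot: [0.982, 0.188, 0.0, 0.0]
force: [-1.0, -0.0, 5.7]
finger_gap: 0.339
gripper_force: 49.1
```

move_arm:
  increments:
    - [[1, 0, 0, 0.03, 0], [1, 0, 0, 0.04, 0], [1, 0, 0, 0.04, 0], [1, 0, 0, 0.04, 0], [1, 0, 0, 0.02, 0], [1, 0, 0, 0, 0]]

```text
t: 3.9
tcp_pos: [0.6254, -0.2408, 0.2149]
tool_rot: [0.982, 0.188, 0.003, 0.002]
force: [-0.1, 0.2, -1.7]
finger_gap: 0.334
gripper_force: 49.6
```

move_arm:
  increments:
    - [[1, -0.004, 0.02, 0, 0], [1, -0.009, 0.045, 0, 0], [1, -0.009, 0.045, 0, 0], [1, -0.009, 0.045, 0, 0], [1, -0.009, 0.045, 0, 0], [1, -0.009, 0.045, 0, 0], [1, -0.007, 0.035, 0, 0], [1, -0.002, 0.012, 0, 0]]

```text
t: 4.7
tcp_pos: [0.5612, 0.0567, 0.2086]
tool_rot: [0.982, 0.19, -0.004, -0.002]
force: [-0.1, -0.2, -1.2]
finger_gap: 0.341
gripper_force: 49.7
```

move_arm:
  increments:
    - [[1, 0, 0, 0, 0], [1, 0, 0, 0, 0], [1, 0, 0, 0, 0]]

```text
t: 5.0
tcp_pos: [0.5658, 0.0508, 0.2107]
tool_rot: [0.982, 0.187, -0.0, 0.0]
force: [0.7, -0.7, -1.2]
finger_gap: 0.342
gripper_force: 49.7
```

Run:
```python
from station import manip
import cv2,numpy as np
ims=[]
for c in("scene","top"):
    s=manip.snapshot(c)
    for l in("cap_knob","port_a"):
        print(c,l,[(d["xyz"],d["confidence"]) for d in manip.mark_of(l,c)][:3])
    def P(p):
        q=(s["world_to_cam"]@np.r_[p,1])[:3]; return s["fx"]*q[0]/q[2]+s["cx"],s["fy"]*q[1]/q[2]+s["cy"]
    u,v=map(int,P([.566,.0525,.14])); print(u,v)
    ims.append(cv2.resize(s["img"][max(v-60,0):max(v-60,0)+120,u-60:u+60,::-1],(400,400),interpolation=cv2.INTER_CUBIC))
cv2.imwrite("pics/above.png",np.hstack(ims))
# rim ellipses centres in initial pictures: project candidates
s=manip.sense();print(s["tcp_pos"],s["force"],s["finger_gap"])
```

```text
scene cap_knob [([0.5653, 0.0505, 0.2269], 0.63)]
scene port_a [([0.5642, 0.0505, 0.1242], 0.88)]
379 204
top cap_knob [([0.5612, 0.0505, 0.2258], 0.85)]
top port_a [([0.5501, 0.1737, 0.1205], 0.93), ([0.5638, 0.0499, 0.1201], 0.81)]
262 195
[0.56575611 0.05129321 0.21130624] [ 0.36253976 -0.08515606 -0.88322395] 0.33584652299327705
```

View pics/above.png

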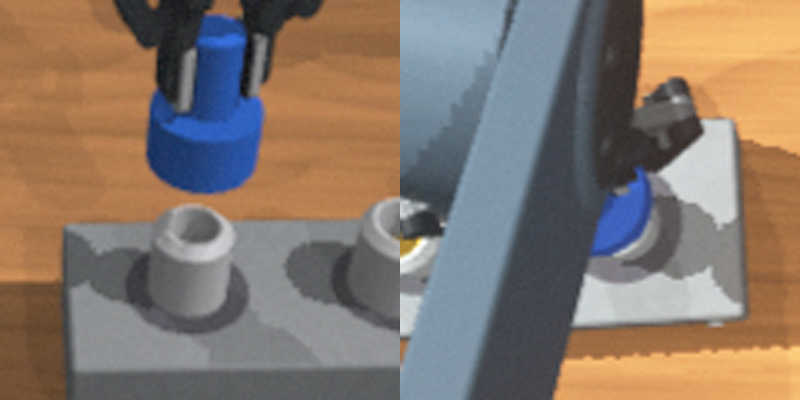

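The cap is held square above port_a: cap at (205,130) and stub at (195,240) in the left crop, lined up within a few mm. Lowering it now.

move_arm:
  increments:
    - [[1, 0, 0, -0.02, 0], [1, 0, 0, -0.02, 0], [1, 0, 0, -0.006, 0], [1, 0, 0, -0.005, 0], [1, 0, 0, -0.005, 0], [1, 0, 0, -0.004, 0], [1, 0, 0, -0.003, 0], [1, 0, 0, 0, 0]]

```text
t: 6.1
tcp_pos: [0.5656, 0.0522, 0.1482]
tool_rot: [0.982, 0.188, 0.0, -0.0]
force: [-0.1, -0.9, -1.2]
finger_gap: 0.339
gripper_force: 49.8
```

Already below the bevel stop height with no resistance, so port_a takes the cap. Continuing home.

move_arm:
  increments:
    - [[1, 0, 0, -0.005, 0], [1, 0, 0, -0.004, 0], [1, 0, 0, -0.003, 0], [1, 0, 0, -0.002, 0], [1, 0, 0, -0.002, 0], [1, 0, 0, 0, 0]]

```text
t: 6.7
tcp_pos: [0.5656, 0.0521, 0.1322]
tool_rot: [0.982, 0.188, 0.0, -0.0]
force: [-0.3, -0.1, -0.2]
finger_gap: 0.34
gripper_force: 49.8
```

Near home; a couple of mm more until contact.

move_arm:
  increments:
    - [[1, 0, 0, -0.001, 0], [1, 0, 0, -0.001, 0], [1, 0, 0, 0, 0]]

```text
t: 7.0
tcp_pos: [0.5657, 0.0521, 0.1321]
tool_rot: [0.982, 0.188, 0.0, 0.0]
force: [-2.6, -0.0, 10.2]
finger_gap: 0.342
gripper_force: 51.1
```

Contact at the expected height (TCP 0.132), so it is home. Releasing and lifting off.

move_arm:
  increments:
    - [[-1, 0, 0, 0.001, 0], [-1, 0, 0, 0, 0], [-1, 0, 0, 0, 0], [-1, 0, 0, 0, 0], [-1, 0, 0, 0, 0], [-1, 0, 0, 0, 0], [-1, 0, 0, 0, 0], [-1, 0, 0, 0, 0]]

```text
t: 7.8
tcp_pos: [0.5656, 0.0521, 0.1312]
tool_rot: [0.982, 0.188, -0.0, -0.0]
force: [-0.1, 0.7, 1.0]
finger_gap: 0.997
gripper_force: 0.0
```

move_arm:
  increments:
    - [[-1, 0, 0, 0.02, 0], [-1, 0, 0, 0.04, 0], [-1, 0, 0, 0.04, 0], [-1, 0, 0, 0.03, 0], [-1, 0, -0.04, 0, 0], [-1, 0, -0.04, 0, 0], [-1, 0, -0.04, 0, 0], [-1, 0, -0.04, 0, 0]]

```text
t: 8.6
tcp_pos: [0.5654, -0.1091, 0.2615]
tool_rot: [0.982, 0.188, 0.0, 0.0]
force: [0.5, -0.3, -0.6]
finger_gap: 0.998
gripper_force: 0.0
```

move_arm:
  increments:
    - [[-1, 0, -0.04, 0, 0], [-1, 0, 0, 0, 0], [-1, 0, 0, 0, 0]]

```text
t: 8.9
tcp_pos: [0.5652, -0.1487, 0.261]
tool_rot: [0.982, 0.187, -0.0, -0.0]
force: [-0.6, -0.0, -0.0]
finger_gap: 1.0
gripper_force: 0.0
```

Run:
```python
from station import manip
import cv2
for c in("top","scene"):
    s=manip.snapshot(c)
    for l in("cap_knob","orange_cap_knob"):
        print(c,l,[(d["xyz"],d["confidence"]) for d in manip.mark_of(l,c)][:2])
cv2.imwrite("pics/end.png",s["img"][:,:,::-1])
print(manip.sense()["force"],manip.sense()["finger_gap"])
```

```text
top cap_knob []
top orange_cap_knob [([0.4854, -0.2138, 0.05], 0.84)]
scene cap_knob [([0.5619, 0.0502, 0.1471], 0.79)]
scene orange_cap_knob [([0.4861, -0.2133, 0.047], 0.69)]
[0.30490195 0.49570227 0.41561001] 0.9987694565449233
```

View pics/end.png

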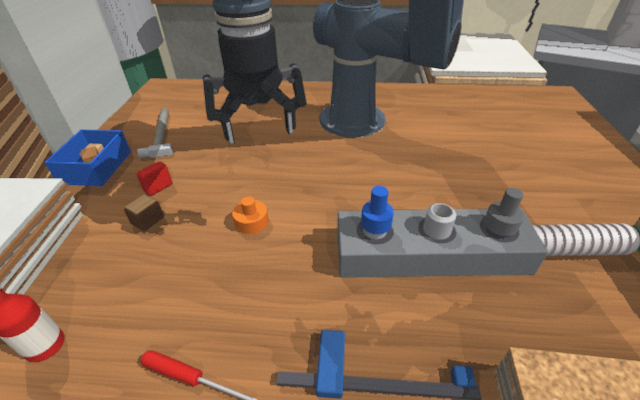

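The blue cap is upright and fully down on port_a at (378,213), with its knob at z 0.147 against the expected 0.148. The gripper is clear and the orange cap at (250,215) hasn't moved.

```bash
python3 -c "
from station import manip
print(manip.sign_off())"
```

```text
the job is handed in; nothing more can be done
None
```

The blue cap fits port_a and is pushed fully home there, upright and let go; the orange cap did not move, and the job was handed in at about 9 s of the 42 s allowed (no verdict returned).

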